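Crank the reactor vessel up onto its gasket and lock the lift

ROBOT

A 6-joint arm with a two-finger parallel gripper is mounted at the origin on the work surface. World frame = base frame: x ahead of the robot, y to its left, z up, the work surface at z = 0. Lengths are in m, angles in rad, forces in N, time in s.
With the tool pointing down it reaches from about 0.35 to 0.775 m from the base axis. Payload 5.5 kg.
Tool frame: the origin (TCP) lies at the very end of the fingers, on their centre line; the grasp point (between the pads) lies 19 mm behind it (grip_point_offset is the distance from the TCP to the grasp point, in m); z points along the fingers, y is the direction in which the jaws open and shut (so a half turn about z gives the same grasp; the last joint's range is limited). The gripper opens to 85 mm and grips with 20 to 120 N. Pads are 22 mm wide; open, the fingers measure 114 mm over their backs; the gripper's body (76 mm by 85 mm) begins 54 mm behind the grasp point. The pads swing forward as they close: fully open they stand 13 mm farther back than shut.
Start: joints at [-1.482, 0.313, 0.046, 1.304, 0, 1.431], TCP at [0.13, -0.56, 0.231] pointing down, gripper open.
Joint ranges: [-2.76, 2.76], [-0.86, 1.69], [-1.03, 1.26], [-2.2, 2.34], [-1.47, 1.5], [-3.14, 3.14]. Speed limits (rad/s): [2.57, 2.57, 3.14, 3.14, 3.14, 3.14].

INTERFACE

Orientations are given as a unit quaternion [w, x, y, z].
In Python, from workcell import * gives the robot as it stands.
- The arm moves only by the shell command python3 -m crank 'ROWS' [OPENING] [FORCE]. ROWS is a JSON object of lists of equal length, an entry for each row: "travel": the shift along the tool's x, y, z in units of 40 mm (1.0 is 40 mm), a list of three; "turn": the turn about the tool's z in rad. In form: {"travel": [[x, y, z], ...], "turn": [turn, ...]}. A call has 1 to 5 rows; each row is the pose to reach, as a shift and turn from the pose commanded when the call began, along the tool's axes at that moment; what a row does not reach only later rows make up. A row lasts 1/12 s, in which the tool goes at most 41.7 mm and 7.16 degrees, less where a joint would pass 70% of its speed; a pose out of reach is approached as far as the arm can. A call with a gripper value outside its range is refused whole. OPENING is the finger opening in mm, from 0 to 85.4, set as the call begins (- or left out, the last holds). The fingers move at their own pace and stop on an object; FORCE is the grip in N (left out, the last holds). Time passes only in rows, so rows that repeat a pose let the fingers close. It gives the time, the measured TCP pose, the force and the opening at its end, in the units of the state.
- get_state(): the state, without advancing time (a new reading comes with each control period).
- read_camera(name): name is "scene" or "top" or "wrist"; returns a dict with "image" (400x640x3 uint8, red, green, blue), "K" (3x3 intrinsics, pixels), "k1" (the pictures are not rectified: a ray, as slopes to the right and down, at radius r is drawn at 1 + k1 r^2 times it, then the intrinsics apply), "R" (3x3) and "t" (3): a world point X has camera coordinates R X + t. Camera axes: x right, y down, z forward; pixel columns grow to the right and rows downward; lengths in m; the calibration is good to about 2 mm. A picture is of the moment at which its call begins. There is no depth.
- hand_in(): hands the job in, once; it reports no verdict.
The state is a dict: "clock": time; "joint_pos": joint angles; "qvel": joint speeds; "tau": joint torques, N m; "tcp_pos": TCP position; "orientation": TCP orientation; "wrist_force": force on the tool from outside, world axes, zero at the start; "ft_torque": the same for the moment, N m; "finger_gap": finger opening in m.
Only numpy, scipy, OpenCV 4.12 (cv2) and the standard library are available. Lean on these libraries where they do the work, as an engineer would, in place of code of your own. Each camera call takes 0.05 s, during which the arm holds its last target. There are 200 camera calls.

TASK

Raise the steel vessel into the brass reactor head: take the red crank grip, wind the crank clockwise (seen from above) without letting go until you feel the vessel's rim touch the gasket, then wind about a tenth of a turn more so that the gasket is firmly squeezed but not crushed. Then let go and push the red-tipped lever fully over, away from the robot, to lock the lift; leave the blue-tipped lever and the ring, bolt, jar and beaker on the plate where they are.

Things in the scene. Friction and masses are not known exactly. Their poses are not given: they have to be found in the camera images.
- stand: Fixed aluminium plate 290 x 560 x 15 mm that carries the whole reactor, with a 415 mm tall steel column. Origin on the table, under the crank's axis; z up; its x points away from the robot, apart from its yaw (up to 0.3 rad either way). The column stands at (165, 210) mm in this frame, the vessel and the head at (60, 210) mm.
- gearbox: Blue round gearbox, 92 mm across, fixed on the plate. Its origin lies on the crank's upright axis, on the plate's top (15 mm over the table); the top of the crank's hub is 107 mm above it. Its x axis points to where the grip is when crank is 0.
- crank (a joint): Crank angle in rad, 0 at the start (a stop; lift at the bottom), growing clockwise seen from above. The grip runs on a level circle of radius 65 mm about the gearbox axis. 1.0 to 2.2 turns bring the rim to the gasket. Winding takes about 10 N along the circle at the grip; from first touch of the gasket on, about 7 N more for each further rad. It stays where it is left.
- crank_grip (a point): The red plastic grip: an upright cylinder 26 mm in diameter, 58 mm tall, that spins freely on its pin at the end of the crank arm, so a hand of constant orientation can carry it round. This point is on its axis, 20 mm below its top, 158 mm above the table. The crank arm's upper face is 117 mm above the table. To be grasped from above.
- platform: Aluminium lift platform, disc 94 mm in diameter with a low rim in which the vessel stands. Origin on its axis at its underside; the vessel stands 10 mm above it. It rises straight up, 40 mm for each turn of the crank (6.37 mm per rad).
- vessel: Open steel pressure vessel, 66 mm in diameter with a 76 mm flange at the rim, 90 mm tall, about 0.6 kg, loose in the platform's rim. Origin at the centre of its underside; the rim is 90 mm above it.
- head: Brass head with gauge, fixed above the vessel; origin at the centre of the lower edge of its skirt (inside 92 mm), which the vessel's rim enters. The gasket hides inside, its face 6 to 24 mm above the origin, unmeasured: feel for it. A sprung disc, 12 N per mm. Firmly squeezed is 2.5 to 6 mm (0.4 to 1 rad of crank past first touch), best 4 mm (0.63 rad, a tenth of a turn); 8 mm crushes it.
- red_lever (a joint): Red-tipped lever that locks the lift, in rad: 0 as it starts, leaning towards the robot (the stand's -x), 1.0 when pushed fully over to the stand's +x. It takes about 1 N at the tip and stays where it is left. Its pivot is 37 mm above the table, in a grey block 70 x 50 x 25 mm.
- red_lever_tip (a point): Centre of the red ball (26 mm in diameter) at the end of the red lever, 80 mm from its pivot, about 107 mm above the table at either end of its swing and 117 mm in the middle; from 0 to 1.0 rad it moves 77 mm along the stand's x. It may be pushed with shut fingers from behind.
- blue_lever (a joint): The vent lever, alike but with a blue tip: it must stay as it is. Which of the two stands nearer to the crank differs. Same directions, in rad.
- blue_lever_tip (a point): Centre of the blue ball at the end of the vent lever.
- spare_ring: Loose brass ring 48 mm across, 8 mm high, on the plate. Origin at its underside. Leave alone.
- bolt: Loose dark bolt standing on its head on the plate, 40 mm tall. Origin at its underside. Leave alone.
- sample_jar: Amber jar with blue cap, 56 mm across, 80 mm tall, on the plate. Origin at its underside. Leave alone.
- beaker: White beaker 64 mm across, 75 mm tall, on the plate. Origin at its underside. Leave alone.

How it is judged:
On the way, in this order (a step that is already met when the one before it is completed fails the run):
1. the vessel is pressed onto the gasket (the platform carries more than 25 N) (contact force between vessel and platform above 25 N and z of vessel in the frame of head above -0.085 m), for 0.3 s.
2. the red lever is pushed fully over with the vessel still pressed on the gasket (value of joint red_lever above 0.85 rad and contact force between vessel and platform above 25 N), for 0.2 s.
At the end, for the whole second after the job is handed in: The vessel stands upright (within 0.06 rad) and at rest on the platform, its rim inside the head's skirt and pressed on the gasket so that the platform bears 25 to 85 N; the red lever is over (more than 0.85 rad), the blue lever where it was (less than 0.2 rad) (all of step 2 and contact force between vessel and platform below 85 N and z of vessel in the frame of head above -0.085 m and angle between vessel's own z axis and vertical below 0.06 rad and value of joint blue_lever below 0.2 rad and linear speed of vessel below 0.005 m/s); the robot touches nothing.
It fails at once if the gasket is crushed: the vessel bears on the platform with more than 100 N (contact force between vessel and platform above 100 N).
It fails at once if the hand leaves the crank grip (more than 60 mm) while the vessel is on its way up (crank past 0.5 rad, vessel not yet pressed on the gasket) (value of joint crank above 0.5 rad and contact force between vessel and platform below 15 N and distance between the grasp point and crank_grip above 0.06 m).
It fails at once if the red lever is pushed over before the vessel is pressed on the gasket (value of joint red_lever above 0.4 rad and contact force between vessel and platform below 20 N).
It fails at once if the blue lever is moved by more than 0.2 rad (value of joint blue_lever above 0.2 rad).
It fails at once if one of the things to be left alone on the plate (ring, bolt, jar, beaker) is shifted by more than 30 mm (distance of any of spare_ring, bolt, sample_jar, beaker from where it was at the start of the episode above 0.03 m).
It also fails if it takes over 72 s, if anything falls off the work surface, if the arm or the gripper's body presses on something with over 40 N, if the wrist force passes 120 N, or if a joint passes its speed limit or range.

## Working session

There is one attempt and no reset: what is moved stays moved. The work goes in short steps, Python scripts to look and compute and a shell command to move; the robot and the scene stay as the last step left them, time stands still between calls to the robot, and variables do not carry over. Pictures are saved under pics/ and viewed, about 8 in all and at most 12, crops included, and the job is handed in when it is done.

```bash
mkdir -p pics
python3 - <<'E'
from workcell import *
import cv2,pickle
s=get_state();print(s)
for n in("scene","top"):
    c=read_camera(n);cv2.imwrite(f"pics/{n}0.png",c["image"][:,:,::-1]);pickle.dump(c,open(f"{n}0.pkl","wb"));print(n,c["K"],c["k1"],c["R"],c["t"])
E
```

```text
{'clock': 0.0, 'joint_pos': array([-1.48162791e+00,  3.14002596e-01,  4.49795199e-02,  1.30359042e+00,
       -1.34195590e-05,  1.43119329e+00]), 'qvel': array([-0.00111491, -0.00100906,  0.00103327,  0.00033375, -0.00152507,
       -0.00064156]), 'tau': array([ 1.00620131e-03, -4.80631328e+01,  2.98531008e+01,  1.96766958e-02,
        1.32937510e-05,  9.56051707e-06]), 'tcp_pos': array([ 0.13033852, -0.5595122 ,  0.23040784]), 'orientation': array([-9.08463458e-04,  9.93464672e-01,  1.14136409e-01,  1.62019485e-05]), 'wrist_force': array([-0.13684458, -0.46916107, -0.27671814]), 'ft_torque': array([ 0.01916147,  0.03677219, -0.05850073]), 'finger_gap': 0.08543998961061479}
scene [[385.03942916   0.         322.06765637]
 [  0.         385.03942916 199.76530509]
 [  0.           0.           1.        ]] 0.015238777425163929 [[-0.30355668  0.95265073  0.01760488]
 [ 0.51517806  0.17964551 -0.83804478]
 [-0.80152661 -0.24532444 -0.54531735]] [ 0.17281045 -0.1682662   1.41361207]
top [[410.33057813   0.         318.84983836]
 [  0.         410.33057813 190.50933203]
 [  0.           0.           1.        ]] -0.09800759556067751 [[-0.01912976 -0.99928266 -0.03268358]
 [-0.99698481  0.02152414 -0.07455193]
 [ 0.07520194  0.03115887 -0.99668139]] [0.0394021  0.56605424 1.04302722]
```

View pics/top0.png

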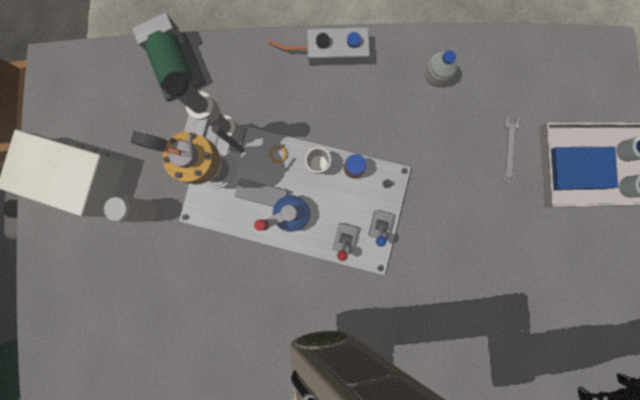

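View pics/scene0.png

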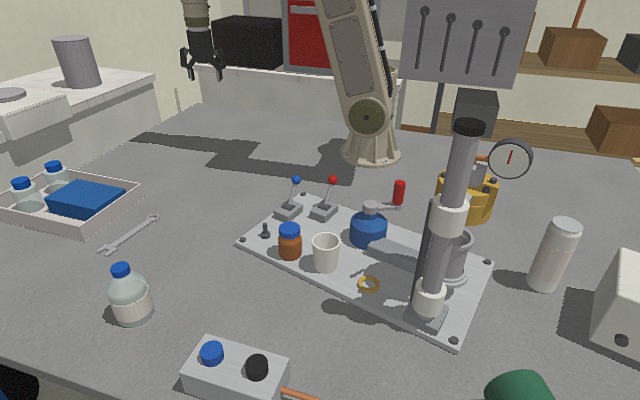

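The top view shows the grip at about (261,225), the hub at about (290,213), the red ball at (342,256) and the blue ball at (381,241). I'll enlarge it to get better pixel positions.

Run:
```python
import cv2
a=cv2.imread("pics/top0.png")[180:280,240:400];cv2.imwrite("pics/topc.png",cv2.resize(a,None,fx=5,fy=5,interpolation=cv2.INTER_CUBIC))
```

```text
(no output)
```

View pics/topc.png

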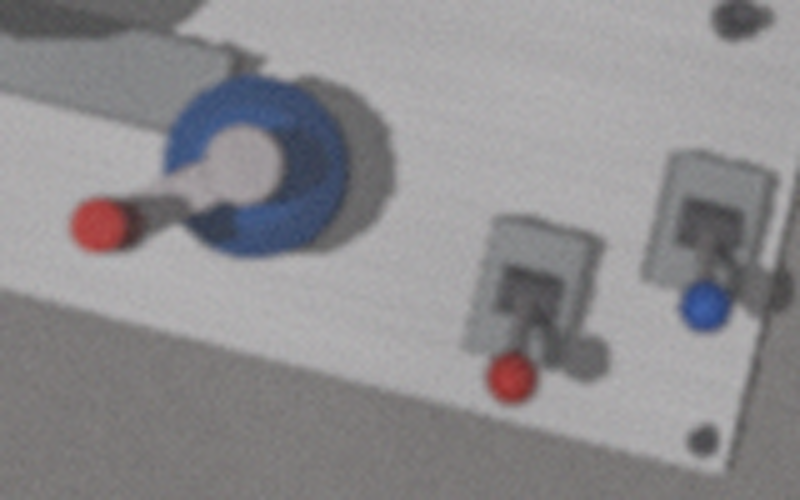

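The crop gives the grip top at (259.8,224.8), hub top at (288.6,212.6), red ball at (342.4,255.4), blue ball at (381,241) and the plate's front edge at (240,238) to (385,274).

```bash
cat > h.py <<'E'
import numpy as np,pickle,cv2
def ray(c,p):
    K=np.array(c["K"]);k=c["k1"]
    d=cv2.undistortPoints(np.array([[p]],float),K,np.array([k,0,0,0,0.]))[0,0]
    R=np.array(c["R"]);return -R.T@np.array(c["t"]),R.T@np.array([*d,1])
def at(c,p,z):
    o,d=ray(c,p);return o+d*(z-o[2])/d[2]
def proj(c,X):
    q=np.array(c["R"])@X+c["t"];s=q[:2]/q[2];s=s*(1+c["k1"]*(s@s));return np.array(c["K"])[:2,:2]@s+np.array(c["K"])[:2,2]
def tool(s,X):  # world target for grasp/TCP -> units in tool axes
    from scipy.spatial.transform import Rotation as Ro
    q=s["orientation"];R=Ro.from_quat([q[1],q[2],q[3],q[0]]).as_matrix()
    return R.T@(np.array(X)-s["tcp_pos"])/.04,R
E
python3 - <<'E'
from h import *
from workcell import get_state
t=pickle.load(open("top0.pkl","rb"));s=pickle.load(open("scene0.pkl","rb"))
g=at(t,(259.8,224.8),.178);h=at(t,(288.6,212.6),.122)
a=at(t,(240,238),.015);b=at(t,(385,274),.015)
print("grip",g,"hub",h,np.linalg.norm((g-h)[:2]),"edge",a,b)
v=(a-b)[:2];v/=np.linalg.norm(v);print("yaw",np.arctan2(-v[0],v[1]))
for n,p in(("red",(342.4,255.4)),("blue",(381,241))):
    X=at(t,p,.107);print(n,X,proj(s,X))
print(proj(s,g),proj(s,h))
im=s["image"].astype(int);m=((im[...,0]>130)&(im[...,1]<70)&(im[...,2]<70)).astype("uint8");m[:150]=0
print(cv2.connectedComponentsWithStats(m)[2:])
st=get_state();print(tool(st,g)[1])
E
```

```text
grip [0.48160249 0.15531769 0.178     ] hub [0.50870511 0.09678195 0.122     ] 0.06450569688258538 edge [0.44703288 0.23699483 0.015     ] [ 0.34793766 -0.13824596  0.015     ]
yaw -0.2581899694846983
red [ 0.40551228 -0.02747021  0.107     ] [331.51008176 179.72804445]
blue [ 0.43756699 -0.11935191  0.107     ] [295.31092847 179.6685436 ]
[398.79171878 181.88098024] [369.4881663  203.53099595]
(array([[     0,      0,    640,    400, 255869],
       [   329,    175,      8,      7,     45],
       [   395,    180,     10,     25,     86]], dtype=int32), array([[319.47038133, 199.50750189],
       [332.62222222, 178.08888889],
       [400.75581395, 188.38372093]]))
[[ 9.73934294e-01  2.26830256e-01 -1.63594659e-04]
 [ 2.26830210e-01 -9.73932896e-01  1.66422316e-03]
 [ 2.18165946e-04 -1.65795222e-03 -9.99998602e-01]]
```

```bash
python3 -m crank '{"travel":[[0.9,-0.42,0],[1.8,-0.84,0],[2.7,-1.26,0],[3.6,-1.68,0],[4.5,-2.1,0]],"turn":[0.1,0.2,0.229,0.229,0.229]}' 85
python3 -m crank '{"travel":[[0.3,-0.92,0],[0.6,-1.84,0],[0.9,-2.76,0],[1.2,-3.68,0],[1.5,-4.6,0]],"turn":[0,0,0,0,0]}'
python3 -m crank '{"travel":[[0.3,-0.92,0],[0.6,-1.84,0],[0.9,-2.76,0],[1.2,-3.68,0],[1.5,-4.6,0]],"turn":[0,0,0,0,0]}'
```

```text
clock: 0.52
tcp_pos: [0.2876, -0.4359, 0.2309]
orientation: [-0.0, 1.0, -0.001, -0.0]
wrist_force: [1.0, 0.5, -1.1]
finger_gap: 0.0849
clock: 0.93
tcp_pos: [0.3467, -0.2514, 0.2309]
orientation: [-0.0, 1.0, -0.0, -0.0]
wrist_force: [0.4, 0.1, 0.3]
finger_gap: 0.0854
clock: 1.35
tcp_pos: [0.4066, -0.0675, 0.2312]
orientation: [0.0, 1.0, -0.0, -0.0]
wrist_force: [0.4, -1.1, 0.7]
finger_gap: 0.0851
```

```bash
python3 -m crank '{"travel":[[0.4,-1.0,0],[0.75,-2.0,0],[1.1,-3.0,0],[1.45,-4.0,0],[1.75,-4.9,0]],"turn":[0,0,0,0,0]}'
python3 -m crank '{"travel":[[0.12,-0.67,0],[0.12,-0.67,0],[0.12,-0.67,0]],"turn":[0,0,0]}'
python3 - <<'E'
from workcell import *
import cv2,pickle
from h import *
c=read_camera("wrist");cv2.imwrite("pics/w1.png",c["image"][:,:,::-1])
print(get_state()["tcp_pos"],proj(c,np.array([.4816,.1553,.178])),proj(c,np.array([.4816,.1553,.178])+[0.013,0,0]))
E
```

```text
clock: 1.77
tcp_pos: [0.4761, 0.104, 0.231]
orientation: [-0.01, 1.0, 0.02, -0.001]
wrist_force: [-0.0, 0.2, 0.9]
finger_gap: 0.0851
clock: 2.02
tcp_pos: [0.4805, 0.1124, 0.2313]
orientation: [-0.014, 1.0, 0.025, -0.001]
wrist_force: [-0.1, 0.3, -0.5]
finger_gap: 0.085
[0.48031401 0.11185061 0.23142829] [256.73215385 219.34218755] [256.47003601 200.39165701]
```

View pics/w1.png

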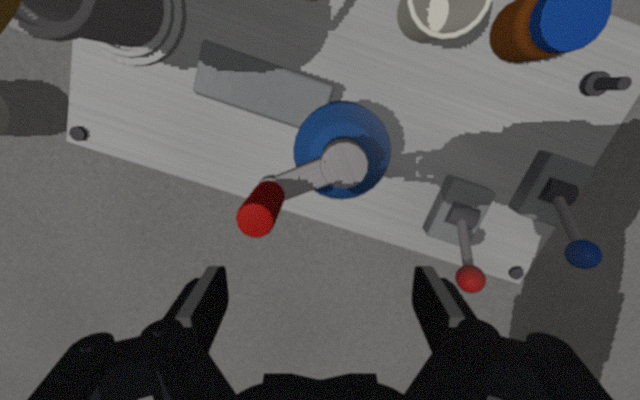

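The wrist view shows the grip top at (256,217) against a predicted (257,219), so the calibration is good. The arm stopped short, most likely because joint 6 is at its limit, so I'll check the joint angles.

```bash
python3 - <<'E'
from workcell import *
print(get_state()["joint_pos"])
E
python3 -m crank '{"travel":[[0,0,0],[0,0,0],[0,0,0],[0,0,0],[0,0,0]],"turn":[-0.12,-0.24,-0.36,-0.48,-0.6]}'
python3 - <<'E'
from workcell import *
print(get_state()["joint_pos"])
E
```

```text
[ 0.04811703  0.15345865 -0.16055099  1.25853126  0.0287141   3.14068135]
clock: 2.48
tcp_pos: [0.4804, 0.1109, 0.2319]
orientation: [-0.014, 0.947, 0.321, 0.004]
wrist_force: [0.4, -0.5, -0.1]
finger_gap: 0.0849
[ 0.04610157  0.15209602 -0.1610546   1.25835194  0.02887242  2.53476231]
```

```bash
python3 -m crank '{"travel":[[0,0,0],[0,0,0],[0,0,0],[0,0,0],[0,0,0]],"turn":[-0.12,-0.24,-0.36,-0.48,-0.6]}' >/dev/null
python3 -m crank '{"travel":[[0,0,0],[0,0,0],[0,0,0],[0,0,0],[0,0,0]],"turn":[-0.12,-0.24,-0.36,-0.37,-0.37]}'
python3 - <<'E'
from workcell import *
from h import *
s=get_state();t,R=tool(s,[.4816,.1553,.231]);print(s["joint_pos"],t,R)
print(tool(s,[.4816,.1553,.139])[0])
E
```

```text
clock: 3.32
tcp_pos: [0.4806, 0.1114, 0.2319]
orientation: [-0.011, 0.691, 0.723, 0.01]
wrist_force: [-0.7, -0.2, -0.7]
finger_gap: 0.0852
[ 0.04684315  0.15249139 -0.16050394  1.25827012  0.02911501  1.5732897 ] [1.09503319 0.07391239 0.05486128] [[-4.43017591e-02  9.99016516e-01 -1.83155526e-03]
 [ 9.98594003e-01  4.43362946e-02  2.90570019e-02]
 [ 2.91096291e-02 -5.41703799e-04 -9.99576078e-01]]
[1.02808104 0.07515831 2.35388626]
```

```bash
python3 -m crank '{"travel":[[0.9,0.07,0.05],[1.095,0.074,0.055],[1.095,0.074,0.055]],"turn":[0.044,0.044,0.044]}'
python3 -m crank '{"travel":[[-0.02,0,0.7],[-0.04,0,1.4],[-0.06,0,2.1],[-0.067,0,2.3],[-0.067,0,2.3]],"turn":[0,0,0,0,0]}'
python3 -m crank '{"travel":[[0,0,0],[0,0,0],[0,0,0],[0,0,0],[0,0,0]],"turn":[0,0,0,0,0]}' 0 80
python3 -m crank '{"travel":[[0,0,0],[0,0,0],[0,0,0]],"turn":[0,0,0]}'
```

```text
clock: 3.57
tcp_pos: [0.4815, 0.1574, 0.2308]
orientation: [-0.011, 0.705, 0.709, 0.01]
wrist_force: [0.5, 0.5, -0.7]
finger_gap: 0.0851
clock: 3.98
tcp_pos: [0.4795, 0.1556, 0.1366]
orientation: [-0.012, 0.706, 0.708, 0.007]
wrist_force: [-0.0, -0.4, 0.1]
finger_gap: 0.0847
clock: 4.4
tcp_pos: [0.4813, 0.1568, 0.1399]
orientation: [-0.011, 0.705, 0.709, 0.01]
wrist_force: [-5.4, 2.0, 11.6]
finger_gap: 0.0253
clock: 4.65
tcp_pos: [0.4814, 0.1568, 0.1401]
orientation: [-0.011, 0.705, 0.709, 0.01]
wrist_force: [-3.3, -0.1, 7.5]
finger_gap: 0.0242
```

```bash
cat > tab.py <<'E'
import numpy as np,sys,json
def d(th,hub=(.5087,.0968),g=(.4816,.1553)):
    p0=np.arctan2(g[1]-hub[1],g[0]-hub[0]);p=p0-th;r=.065
    dx=r*(np.cos(p)-np.cos(p0));dy=r*(np.sin(p)-np.sin(p0));return np.round(np.array([dy,dx,.029*dy])/.04,2)
def table(t0,step,calls,rows=5):
    for c in range(calls):
        a=t0+c*rows*step;print(round(a,3),json.dumps([[round(float(v),2) for v in d(a+step*(i+1))-d(a)] for i in range(rows)]))
if __name__=="__main__": table(float(sys.argv[1]),float(sys.argv[2]),int(sys.argv[3]),int(sys.argv[4]) if len(sys.argv)>4 else 5)
E
cat > chk.py <<'E'
from workcell import *
import numpy as np
s=get_state();R=s["tcp_pos"][:2]-[.5087,.0968];f=s["wrist_force"];p=np.arctan2(R[1],R[0]);u=R/np.linalg.norm(R);t=np.array([u[1],-u[0]])
print("t%.2f th mod %.3f r %.4f Ft %.1f Fr %.1f fz %.1f z %.4f"%(s["clock"],(np.arctan2(.1553-.0968,.4816-.5087)-p)%(2*np.pi),np.linalg.norm(R),-f[:2]@t,f[:2]@u,f[2],s["tcp_pos"][2]),s["joint_pos"][5].round(2))
E
python3 chk.py; python3 tab.py 0 .25 5
```

```text
t4.65 th mod 0.007 r 0.0659 Ft 3.0 Fr 1.3 fz 7.5 z 0.1401 1.7
0.0 [[0.12, 0.39, 0.0], [0.15, 0.79, 0.0], [0.07, 1.19, 0.0], [-0.1, 1.55, -0.0], [-0.36, 1.87, -0.01]]
1.25 [[-0.33, 0.24, -0.01], [-0.71, 0.39, -0.02], [-1.11, 0.44, -0.03], [-1.51, 0.39, -0.04], [-1.89, 0.24, -0.06]]
2.5 [[-0.33, -0.23, 0.0], [-0.59, -0.54, -0.01], [-0.76, -0.91, -0.02], [-0.84, -1.3, -0.02], [-0.82, -1.71, -0.02]]
3.75 [[0.11, -0.39, 0.0], [0.33, -0.73, 0.01], [0.62, -1.01, 0.02], [0.97, -1.22, 0.03], [1.36, -1.32, 0.04]]
5.0 [[0.4, -0.01, 0.01], [0.8, 0.08, 0.02], [1.16, 0.27, 0.03], [1.46, 0.54, 0.04], [1.69, 0.87, 0.05]]
```

```bash
python3 -m crank '{"travel":[[0.12,0.39,0],[0.15,0.79,0],[0.07,1.19,0],[-0.1,1.55,0],[-0.36,1.87,-0.01]],"turn":[0,0,0,0,0]}'; python3 chk.py
```

```text
clock: 5.07
tcp_pos: [0.5538, 0.1436, 0.14]
orientation: [-0.013, 0.704, 0.71, 0.008]
wrist_force: [-14.5, 1.1, 12.9]
finger_gap: 0.0246
t5.07 th mod 1.200 r 0.0650 Ft 11.2 Fr -9.2 fz 12.9 z 0.1400 1.66
```

```bash
python3 -m crank '{"travel":[[-0.33,0.24,-0.01],[-0.71,0.39,-0.02],[-1.11,0.44,-0.03],[-1.51,0.39,-0.04],[-1.89,0.24,-0.06]],"turn":[0,0,0,0,0]}' >/dev/null; python3 chk.py
python3 -m crank '{"travel":[[-0.33,-0.23,0],[-0.59,-0.54,-0.01],[-0.76,-0.91,-0.02],[-0.84,-1.3,-0.02],[-0.82,-1.71,-0.02]],"turn":[0,0,0,0,0]}' |tail -1; python3 chk.py
```

```text
t5.48 th mod 2.438 r 0.0640 Ft 11.3 Fr -7.0 fz 2.9 z 0.1402 1.53
finger_gap: 0.0246
t5.90 th mod 3.666 r 0.0645 Ft 11.0 Fr 0.4 fz -4.9 z 0.1403 1.45
```

```bash
python3 tab.py 6.25 .15 6 2;  python3 tab.py 8.05 .15 10 2
```

```text
6.25 [[0.09, 0.23, 0.0], [0.15, 0.46, 0.0]]
6.55 [[0.02, 0.25, 0.0], [0.01, 0.49, 0.0]]
6.85 [[-0.05, 0.24, 0.0], [-0.14, 0.46, 0.0]]
7.15 [[-0.12, 0.22, -0.0], [-0.27, 0.41, -0.01]]
7.45 [[-0.17, 0.17, 0.0], [-0.37, 0.31, -0.01]]
7.75 [[-0.22, 0.11, 0.0], [-0.45, 0.18, -0.01]]
8.05 [[-0.24, 0.04, -0.01], [-0.49, 0.04, -0.02]]
8.35 [[-0.24, -0.03, 0.0], [-0.47, -0.1, -0.01]]
8.65 [[-0.22, -0.1, -0.01], [-0.42, -0.24, -0.01]]
8.95 [[-0.18, -0.16, -0.01], [-0.34, -0.35, -0.01]]
9.25 [[-0.12, -0.21, -0.01], [-0.21, -0.43, -0.01]]
9.55 [[-0.06, -0.24, 0.0], [-0.08, -0.48, 0.0]]
9.85 [[0.02, -0.25, 0.0], [0.07, -0.48, 0.0]]
10.15 [[0.09, -0.23, 0.0], [0.21, -0.44, 0.01]]
10.45 [[0.15, -0.19, 0.0], [0.32, -0.36, 0.01]]
10.75 [[0.2, -0.14, 0.0], [0.42, -0.25, 0.01]]
```

```bash
python3 -m crank '{"travel":[[0.11,-0.39,0],[0.33,-0.73,0.01],[0.62,-1.01,0.02],[0.97,-1.22,0.03],[1.36,-1.32,0.04]],"turn":[0,0,0,0,0]}' >/dev/null; python3 chk.py
python3 -m crank '{"travel":[[0.4,-0.01,0.01],[0.8,0.08,0.02],[1.16,0.27,0.03],[1.46,0.54,0.04],[1.69,0.87,0.05]],"turn":[0,0,0,0,0]}' |tail -1; python3 chk.py
python3 -m crank '{"travel":[[0.09,0.23,0],[0.15,0.46,0]],"turn":[0,0]}' |tail -1; python3 chk.py
python3 -m crank '{"travel":[[0.02,0.25,0],[0.01,0.49,0]],"turn":[0,0]}' |tail -1; python3 chk.py
```

```text
t6.32 th mod 4.963 r 0.0658 Ft 10.6 Fr 6.3 fz 7.8 z 0.1402 1.56
finger_gap: 0.0242
t6.73 th mod 6.225 r 0.0662 Ft 11.4 Fr -5.8 fz 12.4 z 0.1400 1.7
finger_gap: 0.0245
t6.90 th mod 0.242 r 0.0660 Ft 10.3 Fr -3.6 fz 12.3 z 0.1400 1.71
finger_gap: 0.0244
t7.07 th mod 0.532 r 0.0657 Ft 10.6 Fr -5.6 fz 12.3 z 0.1400 1.7
```

Baseline is about 10.5 N, with no touch yet at 6.85 rad.

```bash
python3 -m crank '{"travel":[[-0.05,0.24,0],[-0.14,0.46,0]],"turn":[0,0]}' >/dev/null; python3 chk.py
python3 -m crank '{"travel":[[-0.12,0.22,0],[-0.27,0.41,-0.01]],"turn":[0,0]}' >/dev/null; python3 chk.py
```

```text
t7.23 th mod 0.823 r 0.0653 Ft 10.1 Fr -4.5 fz 12.9 z 0.1400 1.69
t7.40 th mod 1.119 r 0.0649 Ft 10.6 Fr -6.4 fz 11.0 z 0.1400 1.67
```

```bash
python3 tab.py 10.75 .15 11 2
```

```text
10.75 [[0.2, -0.14, 0.0], [0.42, -0.25, 0.01]]
11.05 [[0.24, -0.07, 0.01], [0.48, -0.11, 0.01]]
11.35 [[0.24, 0.0, 0.01], [0.48, 0.04, 0.02]]
11.65 [[0.23, 0.07, 0.0], [0.45, 0.17, 0.01]]
11.95 [[0.21, 0.14, 0.01], [0.38, 0.31, 0.01]]
12.25 [[0.16, 0.19, 0.01], [0.28, 0.4, 0.01]]
12.55 [[0.09, 0.22, 0.0], [0.14, 0.46, 0.0]]
12.85 [[0.02, 0.24, 0.0], [0.0, 0.49, 0.0]]
13.15 [[-0.05, 0.23, 0.0], [-0.14, 0.46, -0.0]]
13.45 [[-0.12, 0.21, 0.0], [-0.28, 0.4, -0.01]]
13.75 [[-0.17, 0.17, 0.0], [-0.38, 0.3, -0.01]]
```

```bash
python3 -m crank '{"travel":[[-0.17,0.17,0],[-0.37,0.31,-0.01]],"turn":[0,0]}' >/dev/null; python3 chk.py
python3 -m crank '{"travel":[[-0.22,0.11,0],[-0.45,0.18,-0.01]],"turn":[0,0]}' >/dev/null; python3 chk.py
```

```text
t7.57 th mod 1.411 r 0.0646 Ft 10.8 Fr -7.1 fz 9.9 z 0.1400 1.64
t7.73 th mod 1.706 r 0.0643 Ft 9.8 Fr -6.4 fz 9.7 z 0.1400 1.61
```

```bash
python3 chk.py
```

```text
t7.73 th mod 1.706 r 0.0643 Ft 9.8 Fr -6.4 fz 9.7 z 0.1400 1.61
```

Still no touch at 8.05 rad, so I'll continue.

```bash
python3 -m crank '{"travel":[[-0.24,0.04,-0.01],[-0.49,0.04,-0.02]],"turn":[0,0]}' >/dev/null; python3 chk.py
python3 -m crank '{"travel":[[-0.24,-0.03,0],[-0.47,-0.1,-0.01]],"turn":[0,0]}' >/dev/null; python3 chk.py
```

```text
t7.90 th mod 2.005 r 0.0641 Ft 10.5 Fr -6.0 fz 6.2 z 0.1401 1.57
t8.07 th mod 2.300 r 0.0640 Ft 11.0 Fr -5.7 fz 4.7 z 0.1401 1.54
```

```bash
python3 -m crank '{"travel":[[-0.22,-0.1,-0.01],[-0.42,-0.24,-0.01]],"turn":[0,0]}' >/dev/null; python3 chk.py
python3 -m crank '{"travel":[[-0.18,-0.16,-0.01],[-0.34,-0.35,-0.01]],"turn":[0,0]}' >/dev/null; python3 chk.py
```

```text
t8.23 th mod 2.595 r 0.0640 Ft 11.0 Fr -5.1 fz 4.1 z 0.1402 1.51
t8.40 th mod 2.894 r 0.0641 Ft 10.1 Fr -5.1 fz 1.8 z 0.1402 1.48
```

```bash
python3 -m crank '{"travel":[[-0.12,-0.21,-0.01],[-0.21,-0.43,-0.01]],"turn":[0,0]}' >/dev/null; python3 chk.py
python3 -m crank '{"travel":[[-0.06,-0.24,0],[-0.08,-0.48,0]],"turn":[0,0]}' >/dev/null; python3 chk.py
```

```text
t8.57 th mod 3.187 r 0.0642 Ft 11.2 Fr -2.0 fz -2.4 z 0.1403 1.46
t8.73 th mod 3.482 r 0.0643 Ft 11.0 Fr 0.5 fz -4.4 z 0.1403 1.45
```

```bash
python3 -m crank '{"travel":[[0.02,-0.25,0],[0.07,-0.48,0]],"turn":[0,0]}' >/dev/null; python3 chk.py
python3 -m crank '{"travel":[[0.09,-0.23,0],[0.21,-0.44,0.01]],"turn":[0,0]}' >/dev/null; python3 chk.py
```

```text
t8.90 th mod 3.783 r 0.0645 Ft 10.6 Fr 3.4 fz -5.7 z 0.1404 1.46
t9.07 th mod 4.088 r 0.0648 Ft 11.2 Fr 7.9 fz 0.7 z 0.1403 1.47
```

```bash
python3 -m crank '{"travel":[[0.15,-0.19,0],[0.32,-0.36,0.01]],"turn":[0,0]}' >/dev/null; python3 chk.py
python3 -m crank '{"travel":[[0.2,-0.14,0],[0.42,-0.25,0.01]],"turn":[0,0]}' >/dev/null; python3 chk.py
```

```text
t9.23 th mod 4.402 r 0.0652 Ft 10.5 Fr 9.3 fz 5.0 z 0.1402 1.5
t9.40 th mod 4.720 r 0.0655 Ft 10.5 Fr 8.1 fz 8.1 z 0.1401 1.53
```

Now at 11.05 rad with no touch.

```bash
python3 -m crank '{"travel":[[0.24,-0.07,0.01],[0.48,-0.11,0.01]],"turn":[0,0]}' >/dev/null; python3 chk.py
python3 -m crank '{"travel":[[0.24,0,0.01],[0.48,0.04,0.02]],"turn":[0,0]}' >/dev/null; python3 chk.py
```

```text
t9.57 th mod 5.038 r 0.0659 Ft 10.5 Fr 6.8 fz 7.4 z 0.1402 1.57
t9.73 th mod 5.342 r 0.0660 Ft 10.3 Fr 6.4 fz 13.9 z 0.1400 1.62
```

```bash
python3 -m crank '{"travel":[[0.23,0.07,0],[0.45,0.17,0.01]],"turn":[0,0]}' >/dev/null; python3 chk.py
python3 -m crank '{"travel":[[0.21,0.14,0.01],[0.38,0.31,0.01]],"turn":[0,0]}' >/dev/null; python3 chk.py
```

```text
t9.90 th mod 5.634 r 0.0662 Ft 13.2 Fr 3.0 fz 13.9 z 0.1400 1.66
t10.07 th mod 5.928 r 0.0662 Ft 14.5 Fr 1.5 fz 15.0 z 0.1400 1.68
```

Touch came at about 11.62 rad (11.63 rad still showed baseline; 11.92 and 12.21 rad gave +2.6 and +3.9 N). The crank is now about 0.6 rad past touch. I'll add a small final step, let it settle, and look with the scene camera.

```bash
python3 -m crank '{"travel":[[0.07,0.05,0]],"turn":[0]}' >/dev/null; python3 chk.py
python3 -m crank '{"travel":[[0,0,0],[0,0,0],[0,0,0],[0,0,0]],"turn":[0,0,0,0]}' >/dev/null; python3 chk.py
```

```text
t10.15 th mod 5.990 r 0.0663 Ft 16.4 Fr -2.1 fz 14.5 z 0.1400 1.69
t10.48 th mod 5.994 r 0.0661 Ft 10.2 Fr 0.2 fz 11.0 z 0.1401 1.69
```

```bash
python3 -m crank '{"travel":[[0,0,0],[0,0,0],[0,0,0],[0,0,0],[0,0,0]],"turn":[0,0,0,0,0]}' 85
python3 -m crank '{"travel":[[0.02,0,-0.7],[0.04,0,-1.4],[0.067,0,-2.1],[0.067,0,-2.3]],"turn":[0,0,0,0]}'
python3 - <<'E'
from workcell import *
from h import *
import cv2
s=get_state()
for X in([.362,-.016,.231],[.362,-.016,.092]):print(tool(s,X)[0])
print(tool(s,s["tcp_pos"]+np.array([.0387,-.0102,0]))[0])
c=read_camera("scene")["image"][:,:,::-1];cv2.imwrite("pics/s2.png",cv2.resize(c[90:300,270:530],None,fx=3,fy=2.8))
E
```

```text
clock: 10.9
tcp_pos: [0.4671, 0.1478, 0.139]
orientation: [-0.011, 0.705, 0.709, 0.01]
wrist_force: [0.2, -0.1, 0.0]
finger_gap: 0.0825
clock: 11.23
tcp_pos: [0.469, 0.1481, 0.2351]
orientation: [-0.009, 0.705, 0.709, 0.012]
wrist_force: [0.2, 0.9, -0.5]
finger_gap: 0.0848
[-4.08820872 -2.69886271 -0.03215082]
[-4.19324643 -2.71369897  3.44122966]
[-0.26051021  0.9660236  -0.00375174]
```

View pics/s2.png

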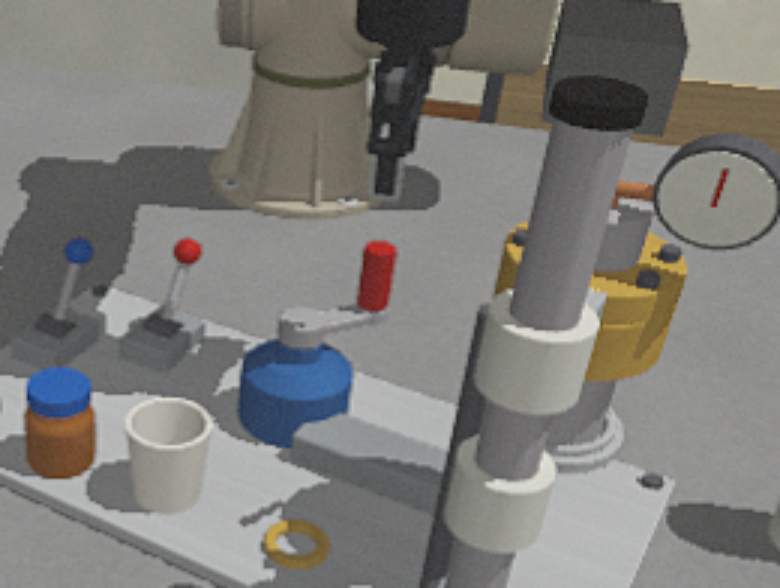

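The vessel is up inside the brass head and the grip is released, upright at (378,275). Both levers still lean towards the robot, with the red ball at (187,251). Next I'll shut the fingers and move behind the red ball.

```bash
python3 -m crank '{"travel":[[-0.82,-0.54,0],[-1.64,-1.08,0],[-2.46,-1.62,-0.01],[-3.28,-2.16,-0.02],[-4.09,-2.7,-0.03]],"turn":[0,0,0,0,0]}' 0 40
python3 -m crank '{"travel":[[0,0,0],[0,0,0],[0,0,0],[0,0,0]],"turn":[0,0,0,0]}'
python3 - <<'E'
from workcell import *
from h import *
s=get_state();print(tool(s,[.362,-.016,.092])[0],s["joint_pos"])
E
```

```text
clock: 11.7
tcp_pos: [0.3583, -0.0172, 0.2263]
orientation: [-0.011, 0.705, 0.709, 0.009]
wrist_force: [0.8, -1.3, 0.5]
finger_gap: 0.0249
clock: 12.03
tcp_pos: [0.3603, -0.0158, 0.2272]
orientation: [-0.011, 0.705, 0.709, 0.01]
wrist_force: [0.0, -0.0, 0.4]
finger_gap: -0.0003
[-0.10523954  0.04952159  3.37743218] [-0.29145592 -0.09818722 -0.43159758  1.24801281  0.02788011  1.27249228]
```

```bash
python3 -m crank '{"travel":[[-0.03,0.02,0.85],[-0.06,0.03,1.7],[-0.09,0.04,2.55],[-0.1,0.05,3.38],[-0.1,0.05,3.38]],"turn":[0,0,0,0,0]}'
python3 - <<'E'
from workcell import *
from h import *
import cv2
s=get_state();print(s["tcp_pos"],s["joint_pos"])
c=read_camera("scene")["image"][:,:,::-1];cv2.imwrite("pics/s3.png",cv2.resize(c[140:260,270:430],None,fx=4,fy=4))
E
```

```text
clock: 12.45
tcp_pos: [0.3576, -0.0139, 0.0873]
orientation: [-0.015, 0.704, 0.71, 0.007]
wrist_force: [-2.2, 0.4, 0.5]
finger_gap: -0.0001
[ 0.35761229 -0.01385658  0.08726997] [-0.28805259  0.01614427 -0.6912823   0.88363088  0.02767451  1.27377652]
```

View pics/s3.png

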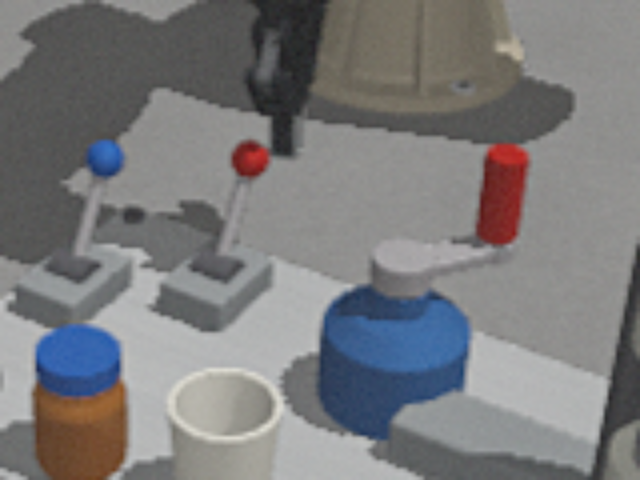

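The shut fingers are at (285,135) in the crop, just behind the red ball at (250,159). Now I'll push along the stand's +x.

```bash
python3 -m crank '{"travel":[[-0.12,0.43,0],[-0.24,0.87,0],[-0.35,1.3,0],[-0.47,1.74,0],[-0.57,2.12,0]],"turn":[0,0,0,0,0]}'
python3 -m crank '{"travel":[[-0.02,0.07,0],[-0.03,0.13,0],[-0.03,0.13,0]],"turn":[0,0,0]}'
python3 - <<'E'
from workcell import *
from h import *
c=read_camera("top");im=c["image"].astype(int);m=((im[...,0]>110)&(im[...,1]<70)&(im[...,2]<70)).astype("uint8")
_,_,st,ce=cv2.connectedComponentsWithStats(m)
for a,p in zip(st[1:],ce[1:]):
    if a[4]>8:print(a,p,at(c,p,.107))
E
```

```text
clock: 12.92
tcp_pos: [0.4492, -0.0386, 0.0937]
orientation: [-0.01, 0.704, 0.71, 0.01]
wrist_force: [-1.0, -0.4, -1.0]
finger_gap: 0.0002
clock: 13.17
tcp_pos: [0.4521, -0.0395, 0.0924]
orientation: [-0.011, 0.705, 0.709, 0.01]
wrist_force: [-0.3, -0.0, -0.5]
finger_gap: 0.0001
[261 227   9   9  50] [265.3  231.48] [0.46508278 0.15485481 0.107     ]
```

```bash
python3 -m crank '{"travel":[[-0.03,0.1,0],[-0.03,0.1,0]],"turn":[0,0]}'|grep -E "tcp|wrist"
python3 -m crank '{"travel":[[-0.03,0.1,0],[-0.03,0.1,0]],"turn":[0,0]}'|grep -E "tcp|wrist"
python3 - <<'E'
from workcell import *
import cv2
c=read_camera("scene")["image"][:,:,::-1];cv2.imwrite("pics/s4.png",cv2.resize(c[140:260,270:430],None,fx=4,fy=4))
E
```

```text
tcp_pos: [0.4527, -0.04, 0.0914]
wrist_force: [-7.3, 2.9, 5.5]
tcp_pos: [0.4529, -0.0402, 0.0904]
wrist_force: [-15.0, 3.5, 9.4]
```

View pics/s4.png

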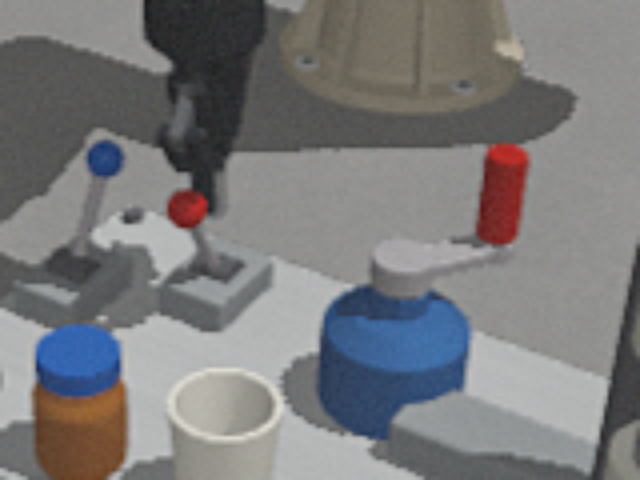

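The force has risen to 15 N, so the lever is at its stop. The red ball is now over at (187,208) and the blue one hasn't moved from (105,158). I'll back off, lift and check.

```bash
python3 -m crank '{"travel":[[0.1,-0.4,0],[0.2,-0.8,0],[0.2,-0.8,-0.8],[0.22,-0.8,-1.6],[0.25,-0.8,-2.5]],"turn":[0,0,0,0,0]}'
python3 -m crank '{"travel":[[0.03,-0.2,-0.8],[0.05,-0.3,-1],[0.05,-0.3,-1],[0.05,-0.3,-1]],"turn":[0,0,0,0]}'
python3 - <<'E'
from workcell import *
from h import *
c=read_camera("scene");im=c["image"].astype(int);m=((im[...,0]>130)&(im[...,1]<70)&(im[...,2]<70)).astype("uint8");m[:150]=0
_,_,st,ce=cv2.connectedComponentsWithStats(m);print(ce[1:],st[1:,4])
for th in(0,.85,1.):
    P=np.array([.4055+.03725*.967,-.0275-.03725*.255]);d=.08*np.sin(th-.5)
    print(th,proj(c,np.array([P[0]+.967*d,P[1]-.255*d,.037+.08*np.cos(th-.5)])))
cv2.imwrite("pics/s5.png",cv2.resize(c["image"][90:300,230:530,::-1],None,fx=2.6,fy=2.6))
E
```

```text
clock: 14.02
tcp_pos: [0.4263, -0.0349, 0.1922]
orientation: [-0.012, 0.705, 0.709, 0.009]
wrist_force: [1.6, -0.3, 1.0]
finger_gap: -0.0003
clock: 14.35
tcp_pos: [0.4162, -0.0347, 0.2319]
orientation: [-0.01, 0.705, 0.709, 0.01]
wrist_force: [-0.4, 0.5, 0.1]
finger_gap: -0.0
[[397.51648352 184.78021978]
 [316.68085106 190.9787234 ]] [91 47]
0 [331.71579185 179.48744716]
0.85 [318.48067265 188.45341824]
1.0 [316.13292446 191.95292807]
```

View pics/s5.png

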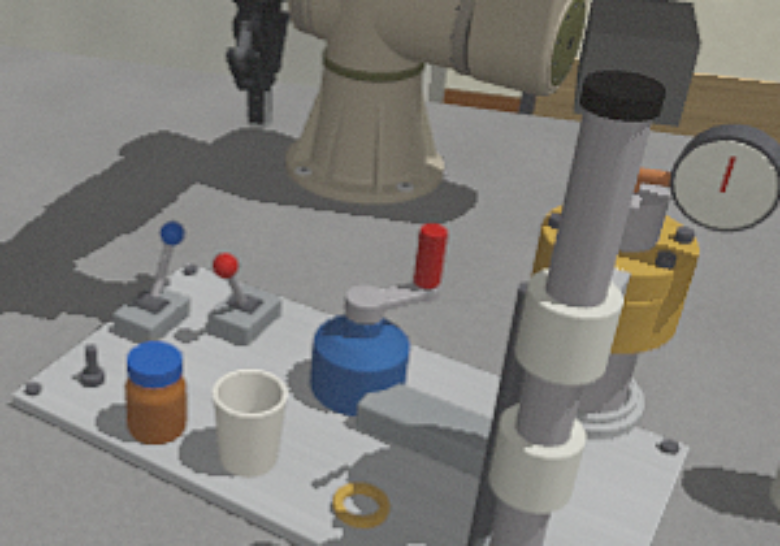

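The red ball's centroid matches the projection for 1.0 rad. The blue lever, ring, bolt, jar and beaker are in place, and the hand is clear.

```bash
python3 -c "
from workcell import *
print(hand_in())"
```

```text
the job is handed in; nothing more can be done
None
```

The vessel is wound up against the gasket and the red lever is fully over. I handed the job in at about 14.4 s of robot time, and it reported no verdict.

- **Winding:** I held the grip from above and wound clockwise in one go. The force along the circle stayed at about 10.5 N until first touch, at about 11.62 rad (1.85 turns). I stopped at about 12.28 rad, roughly 0.66 rad past touch, which is about 4.2 mm of squeeze.
- **Squeeze check:** The last force readings disagree a little, putting the crank between 0.56 and 0.84 rad past touch. All of that is inside the 0.4 to 1 rad window. I could not measure the platform load directly; the angle suggests about 55 N, and the force readings a range of about 49 to 70 N.
- **Red lever:** I pushed it with shut fingers until the force rose to 15 N at its stop. The last picture puts the ball where it should be at about 1.0 rad.
- **Left alone:** In the last scene picture the blue lever, ring, bolt, jar and beaker look unmoved, and the hand is clear of everything. I did not measure their positions.

On the first approach joint 6 reached its limit. This left the tool tilted by about 1.7°, so I turned the hand 90° and allowed for the tilt in the later moves.

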